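# Post a parts carton through the returns flap

## Task

In the spares store, take the tall slim cardboard carton and push it down through the sprung flap in the lid of the grey returns box, so that it ends up inside and the flap closes again behind it. Keep hold of the carton while it pushes the flap open (do not throw it in), and leave the short carton standing where it is.

Things in the scene. Friction and masses are not known exactly. Their poses are not given: they have to be found in the camera images.
- tall_carton: The carton to post: a closed plain cardboard box standing upright, 40 x 40 mm in plan and 95 mm tall, about 0.25 kg. Origin at the centre of its underside, z up its height, x and y square to its sides. Rigid; it can be gripped by either pair of sides.
- short_carton: A similar cardboard carton, 40 x 40 mm in plan but only 55 mm tall; it must be left alone. Origin at the centre of its underside, z up.
- return_box: Grey steel box fixed to the table, 190 (x) x 200 (y) x 210 mm tall, clear window in its +x side. Origin at the centre of its underside, z up. Centred in its flat lid (top 210 mm above the origin) is an opening 80 (x) x 140 mm (y), closed flush by an aluminium flap. Inside it is empty, floor 205 mm below the lid: a carton let go well inside the opening drops in and clears the flap.
- flap (a joint): Bare aluminium flap 78 x 138 x 3 mm in the lid, hinged along the opening's +x edge (dark rod); its free -x edge swings down into the box. 0 closed, positive opening, stop at 1.5 rad. A light spring shuts it: about 1 N at the free edge opens it. A 40 mm carton pushed down mid-opening turns it about 0.4 rad at 25 mm depth, 0.8 rad at 55 mm.
There are look-alikes about, which are no part of the job. Leave any blue look-alike of the tall_carton alone.

How it is judged:
By the outcome, as a careful person would: the job done as asked, in the order asked, and still so for the second after the job is handed in, with the robot touching nothing.
It also fails if it takes over 38 s, if anything falls off the work surface, if the arm or the gripper's body presses on something with over 40 N, if the wrist force passes 120 N, or if a joint passes its speed limit or range.

## Robot

A 6-joint arm with a two-finger parallel gripper is mounted at the origin on the work surface. World frame = base frame: x ahead of the robot, y to its left, z up, the work surface at z = 0. Lengths are in m, angles in rad, forces in N, time in s.
With the tool pointing down it reaches from about 0.35 to 1 m from the base axis. Payload 7.1 kg.
Tool frame: the origin (TCP) lies at the very end of the fingers, on their centre line; the grasp point (between the pads) lies 19 mm behind it (bot.grip_point_offset is the distance from the TCP to the grasp point, in m); z points along the fingers, y is the line along which they close (so a half turn about z gives the same grasp; the last joint's range is limited). The gripper opens to 85 mm and grips with 20 to 120 N. Pads are 22 mm wide; open, the fingers measure 114 mm over their backs; the gripper's body (76 mm by 85 mm) begins 54 mm behind the grasp point. The pads swing forward as they close: fully open they stand 13 mm farther back than shut.
Start: joints at [1.308, 0.423, 1.63, -0, 1.089, -0.019], TCP at [0.151, 0.607, 0.231] pointing down, gripper open.
Joint ranges: [-3, 3], [-0.9, 2.11], [0.09, 2.58], [-1.31, 4.45], [0.11, 2.69], [-2.54, 2.54]. Speed limits (rad/s): [2.39, 2.39, 3.01, 3.14, 3.14, 3.14].

## Interface

Orientations are given as [roll, pitch, yaw] about the fixed x, y, z axes, in that order (R = Rz(yaw) Ry(pitch) Rx(roll)).
In Python, from station import bot, snapshot gives the robot as it stands. The module is installed in compiled form; this text tells all that it offers.
- The arm moves only by the tool send_rows, never from a script. Its argument "deltas" is a list of rows, each an object with "grip": the gripper's target within -1 to 1 (shut at 1, half-way at 0, fully open at -1); "dp": the shift along the world's x, y, z in m, a list of three; "angular": the turn, a rotation vector about the world's x, y, z in rad, a list of three. In form: [{"grip": grip, "dp": [dx, dy, dz], "angular": [wx, wy, wz]}, ...]. A call has 1 to 8 rows; each row is the pose to reach, as a shift and turn from the pose commanded when the call began; what a row does not reach only later rows make up. A row lasts 1/10 s, in which the tool goes at most 50 mm and 8.59 degrees, less where a joint would pass 70% of its speed; a pose out of reach is approached as far as the arm can. A call with a gripper value outside its range is refused whole. The fingers move at their own pace and stop on an object; "force" is the grip in N (left out, the last holds). Time passes only in rows, so rows that repeat a pose let the fingers close. It gives the time, the measured TCP pose, the force, the opening and the grip force at its end, in the units of the state.
- bot.sense(): the state, without advancing time (a new reading comes with each control period).
- snapshot(name): name is "scene" or "side" or "wrist"; returns a dict with "img" (400x640x3 uint8, red, green, blue), "fx", "fy", "cx", "cy" (pixels), "view" (4x4, takes a point from world to camera coordinates); the wrist camera has in their place "mount" (4x4, takes a point from camera to tool coordinates, whose origin is the TCP and whose axes are the flange's). Camera axes: x right, y down, z forward; pixel columns grow to the right and rows downward; lengths in m; the calibration is good to about 2 mm. A picture is of the moment at which its call begins: read the wrist's pose just before it. There is no depth.
- bot.hand_in(): hands the job in; it is judged then, once.
The state is a dict: "t": time; "q": joint angles; "dq": joint speeds; "joint_efforts": joint torques, N m; "ee_pos": TCP position; "ee_rot": TCP orientation; "force": force on the tool from outside, world axes, zero at the start; "moment": the same for the moment, N m; "grip_width": finger opening in m; "grip_force": force on a finger pad.
Only numpy, scipy, OpenCV 4.12 (cv2) and the standard library are available. Lean on these libraries where they do the work, as an engineer would, in place of code of your own. Each camera call takes 0.05 s, during which the arm holds its last target. There are 200 camera calls.

## Working session

There is one attempt and no reset: what is moved stays moved. The work goes in short steps, Python scripts to look and compute and a tool call to move; the robot and the scene stay as the last step left them, time stands still between calls to the robot, and variables do not carry over. Pictures are saved under pics/ and viewed, at most 10 in all, crops included, and the job is handed in when it is done.

Besides the shell and the picture viewer there is one more tool, called as a command line: name --argument value ..., lists and objects as JSON in quotes. send_rows: Moves the arm, as the interface text tells. Its arguments: {"type":"object","properties":{"deltas":{"type":"array","items":{"type":"object","properties":{"grip":{"type":"number"},"dp":{"type":"array","items":{"type":"number"}},"angular":{"type":"array","items":{"type":"number"}}}}},"force":{"type":"number"}},"required":["deltas"]}

```bash
mkdir -p pics; cat > h.py <<'E'
import numpy as np, cv2, pickle
from station import bot, snapshot
def take(n,f):
    s=snapshot(n); cv2.imwrite(f'pics/{f}.png',cv2.cvtColor(s['img'],cv2.COLOR_RGB2BGR)); pickle.dump(s,open(f'pics/{f}.pkl','wb')); return s
def ray(s,u,v,V=None):
    V=np.array(s['view']) if V is None else V
    d=np.array([(u-s['cx'])/s['fx'],(v-s['cy'])/s['fy'],1.]); R=V[:3,:3]
    return -R.T@V[:3,3], R.T@d
def onz(s,u,v,z,V=None):
    o,d=ray(s,u,v,V); return o+d*(z-o[2])/d[2]
def proj(s,p,V=None):
    V=np.array(s['view']) if V is None else V
    c=V[:3,:3]@np.array(p)+V[:3,3]; return np.array([s['fx']*c[0]/c[2]+s['cx'],s['fy']*c[1]/c[2]+s['cy']])
E
python3 - <<'E'
from h import *
take('scene','a');take('side','b')
print({k:np.round(v,3) for k,v in bot.sense().items()})
E
```

```text
{'t': np.float64(0.1), 'q': array([ 1.308,  0.424,  1.631, -0.   ,  1.089, -0.019]), 'dq': array([ 0.001, -0.002, -0.002,  0.001,  0.   , -0.   ]), 'joint_efforts': array([-1.0000e-03, -5.5843e+01, -2.8244e+01,  0.0000e+00,  3.0000e-03,
        0.0000e+00]), 'ee_pos': array([0.151, 0.606, 0.231]), 'ee_rot': array([-3.14 , -0.   ,  2.898]), 'force': array([-0.075,  0.198,  0.272]), 'moment': array([ 0.017,  0.043, -0.011]), 'grip_force': np.float64(0.0), 'grip_width': np.float64(0.085)}
```

View pics/a.png

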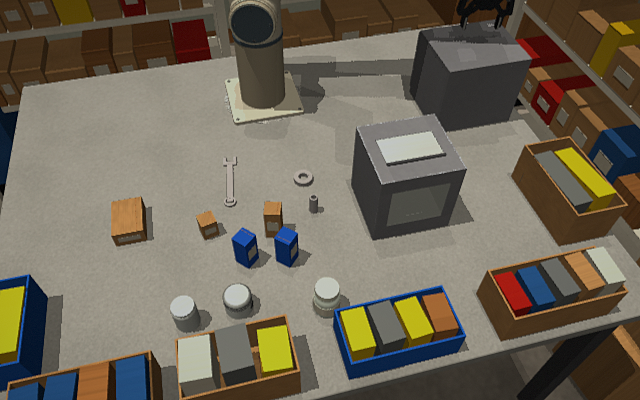

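View pics/b.png

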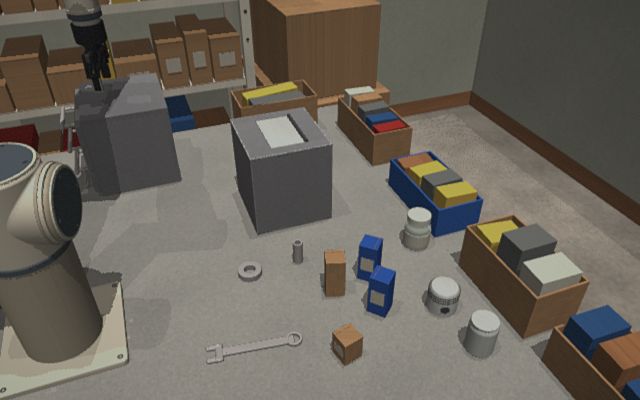

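The scene view shows the tall brown carton at about (273,218), the short one at (207,224), blue look-alikes at (245,247) and (286,246), and the returns box flap at (410,148). The side view shows the tall carton at (335,273), blue ones at (370,257) and (381,291), and the flap at (280,132). I'll zoom in for corners.

```bash
python3 - <<'E'
import cv2,numpy as np
a=cv2.imread('pics/a.png');b=cv2.imread('pics/b.png')
r=lambda i,x,y,w,h:cv2.resize(i[y:y+h,x:x+w],(400,300),interpolation=cv2.INTER_CUBIC)
cv2.imwrite('pics/c.png',np.vstack([np.hstack([r(a,235,190,80,60),r(b,310,230,80,60)]),np.hstack([r(a,345,110,133,100),r(b,220,95,133,100)])]))
E
```

```text
(no output)
```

View pics/c.png

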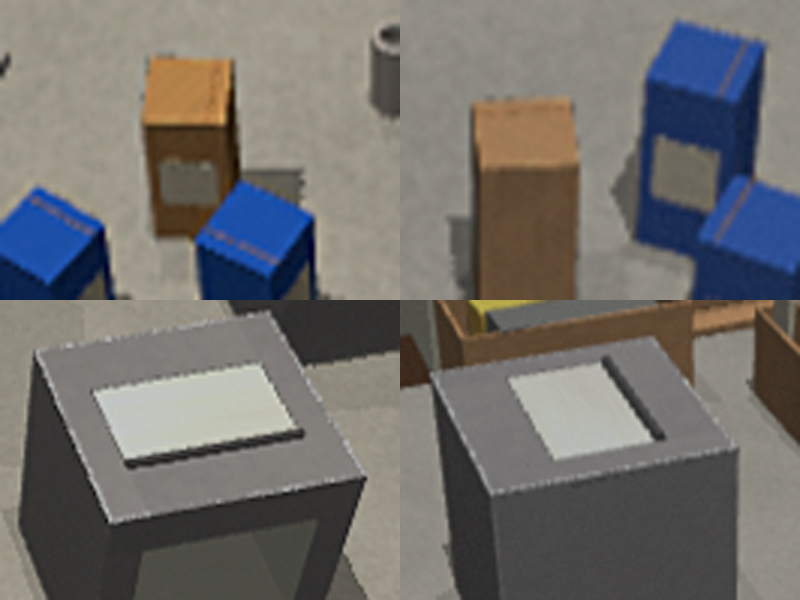

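The crop shows the tall carton's top corners clearly in both views, the lid corners, and the dark hinge rod on the +x edge of the flap.

```bash
python3 - <<'E'
from h import *
a=pickle.load(open('pics/a.pkl','rb'));b=pickle.load(open('pics/b.pkl','rb'))
def do(n,s,pts,o,k,z):
    P=np.array([onz(s,o[0]+x/k,o[1]+y/k,z) for x,y in pts]); print(n,P[:,:2].round(3).tolist(),'ctr',P.mean(0).round(3),
     'edges',[(round(float(np.hypot(*e)),3),round(float(np.degrees(np.arctan2(e[1],e[0])))) ) for e in (np.roll(P,-1,0)-P)[:,:2]])
do('tall a',a,[(150,57),(235,60),(228,127),(143,124)],(235,190),5,.095)
do('tall b',b,[(72,103),(173,98),(178,165),(78,165)],(310,230),5,.095)
do('blueR a',a,[(240,183),(315,215),(270,275),(197,240)],(235,190),5,.095)
do('blueL a',a,[(38,188),(103,228),(55,285),(-10,245)],(235,190),5,.095)
do('lid a',a,[(35,52),(270,15),(365,178),(110,222)],(345,110),3,.21)
do('lid b',b,[(32,73),(252,38),(337,148),(92,193)],(220,95),3,.21)
do('flap a',a,[(93,88),(265,63),(303,132),(127,165)],(345,110),3,.21)
E
```

```text
tall a [[0.504, -0.085], [0.516, -0.046], [0.555, -0.058], [0.544, -0.096]] ctr [ 0.53  -0.071  0.095] edges [(0.041, 73), (0.041, -17), (0.04, -107), (0.041, 165)]
tall b [[0.512, -0.049], [0.552, -0.061], [0.538, -0.098], [0.501, -0.084]] ctr [ 0.526 -0.073  0.095] edges [(0.041, -17), (0.039, -110), (0.039, 159), (0.036, 72)]
blueR a [[0.588, -0.059], [0.614, -0.03], [0.642, -0.057], [0.615, -0.085]] ctr [ 0.615 -0.058  0.095] edges [(0.039, 48), (0.038, -45), (0.038, -134), (0.037, 136)]
blueL a [[0.568, -0.149], [0.598, -0.125], [0.624, -0.151], [0.595, -0.176]] ctr [ 0.596 -0.15   0.095] edges [(0.039, 40), (0.037, -46), (0.038, -139), (0.037, 135)]
lid a [[0.428, 0.16], [0.433, 0.358], [0.619, 0.354], [0.614, 0.158]] ctr [0.524 0.257 0.21 ] edges [(0.198, 89), (0.186, -1), (0.196, -91), (0.186, 179)]
lid b [[0.427, 0.358], [0.614, 0.353], [0.611, 0.156], [0.424, 0.16]] ctr [0.519 0.257 0.21 ] edges [(0.188, -1), (0.197, -91), (0.187, 179), (0.198, 89)]
flap a [[0.479, 0.191], [0.485, 0.332], [0.564, 0.329], [0.564, 0.189]] ctr [0.523 0.26  0.21 ] edges [(0.141, 87), (0.078, -2), (0.141, -90), (0.085, 178)]
```

Both views agree: the tall carton is at (0.528, −0.072), sides at about −17°. The lid centre is (0.522, 0.257), yaw about −1°. Next I move above the carton.

send_rows --deltas '[{"grip":-1,"dp":[0.02,-0.04,0.02],"angular":[0,0,0]},{"grip":-1,"dp":[0.04,-0.08,0.04],"angular":[0,0,0]},{"grip":-1,"dp":[0.063,-0.12,0.06],"angular":[0,0,-0.02]},{"grip":-1,"dp":[0.085,-0.16,0.07],"angular":[0,0,-0.04]},{"grip":-1,"dp":[0.108,-0.2,0.07],"angular":[0,0,-0.055]},{"grip":-1,"dp":[0.13,-0.24,0.07],"angular":[0,0,-0.055]},{"grip":-1,"dp":[0.15,-0.28,0.07],"angular":[0,0,-0.055]},{"grip":-1,"dp":[0.172,-0.32,0.07],"angular":[0,0,-0.055]}]'

```text
t: 0.9
ee_pos: [0.323, 0.2847, 0.3012]
ee_rot: [-3.141, -0.0, 2.843]
force: [0.7, -0.2, -0.1]
grip_width: 0.0854
grip_force: 0.0
```

send_rows --deltas '[{"grip":-1,"dp":[0.022,-0.04,0]},{"grip":-1,"dp":[0.045,-0.08,0]},{"grip":-1,"dp":[0.068,-0.12,0]},{"grip":-1,"dp":[0.09,-0.16,0]},{"grip":-1,"dp":[0.115,-0.2,0]},{"grip":-1,"dp":[0.137,-0.24,-0.02]},{"grip":-1,"dp":[0.16,-0.28,-0.05]},{"grip":-1,"dp":[0.183,-0.32,-0.08]}]'

```text
invalid input
```

send_rows --deltas '[{"grip":-1,"dp":[0.022,-0.039,-0.02]},{"grip":-1,"dp":[0.022,-0.039,-0.02]},{"grip":-1,"dp":[0.022,-0.039,-0.02]}]'

```text
invalid input
```

```bash
python3 - <<'E'
from h import *
from scipy.spatial.transform import Rotation as Ro
s=bot.sense(); w=take('wrist','w'); print(s['t'],s['ee_pos'],s['ee_rot'])
T=np.eye(4);T[:3,:3]=Ro.from_euler('xyz',s['ee_rot']).as_matrix();T[:3,3]=s['ee_pos']
V=np.linalg.inv(T@np.array(w['mount'])); np.save('V.npy',V)
h=cv2.cvtColor(w['img'],cv2.COLOR_RGB2HSV)
for dx,dy in[(-.02,-.02),(.02,-.02),(.02,.02),(-.02,.02)]:
    r=np.radians(-17); print(proj(w,[.528+dx*np.cos(r)-dy*np.sin(r),-.072+dx*np.sin(r)+dy*np.cos(r),.095],V).round())
E
```

```text
0.9 [0.32299882 0.28470347 0.30123071] [-3.14147726e+00 -3.60886678e-05  2.84330356e+00]
[ 87. 379.]
[ 93. 402.]
[123. 402.]
[118. 379.]
```

View pics/w.png

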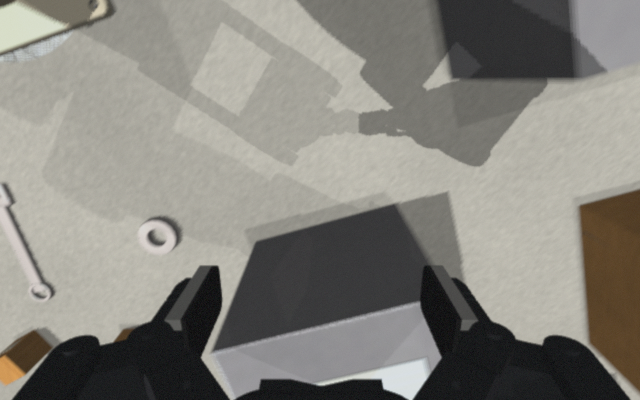

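The wrist view shows the returns box below at (330,290), with the gripper still short of the carton: the "angular" field is required, so the later calls were refused. Continuing.

send_rows --deltas '[{"grip":-1,"dp":[0.022,-0.04,0],"angular":[0,0,0]},{"grip":-1,"dp":[0.045,-0.08,0],"angular":[0,0,0]},{"grip":-1,"dp":[0.068,-0.12,0],"angular":[0,0,0]},{"grip":-1,"dp":[0.09,-0.16,0],"angular":[0,0,0]},{"grip":-1,"dp":[0.115,-0.2,0],"angular":[0,0,0]},{"grip":-1,"dp":[0.137,-0.24,-0.02],"angular":[0,0,0]},{"grip":-1,"dp":[0.16,-0.28,-0.05],"angular":[0,0,0]},{"grip":-1,"dp":[0.183,-0.32,-0.08],"angular":[0,0,0]}]'

```text
t: 1.75
ee_pos: [0.5024, -0.028, 0.2261]
ee_rot: [3.141, 0.001, 2.842]
force: [0.3, 0.4, -0.3]
grip_width: 0.0851
grip_force: 0.0
```

send_rows --deltas '[{"grip":-1,"dp":[0.022,-0.037,-0.02],"angular":[0,0,0]},{"grip":-1,"dp":[0.022,-0.037,-0.02],"angular":[0,0,0]},{"grip":-1,"dp":[0.022,-0.037,-0.02],"angular":[0,0,0]}]'

```text
t: 2.05
ee_pos: [0.5231, -0.0637, 0.2058]
ee_rot: [-3.141, -0.003, 2.841]
force: [0.2, 0.6, -0.1]
grip_width: 0.0854
grip_force: 0.0
```

```bash
python3 - <<'E'
from h import *
from scipy.spatial.transform import Rotation as Ro
s=bot.sense(); w=take('wrist','w2'); print(s['t'],s['ee_pos'],s['ee_rot'])
T=np.eye(4);T[:3,:3]=Ro.from_euler('xyz',s['ee_rot']).as_matrix();T[:3,3]=s['ee_pos']
V=np.linalg.inv(T@np.array(w['mount'])); np.save('V.npy',V)
for dx,dy in[(-.02,-.02),(.02,-.02),(.02,.02),(-.02,.02)]:
    r=np.radians(-17); print(proj(w,[.528+dx*np.cos(r)-dy*np.sin(r),-.072+dx*np.sin(r)+dy*np.cos(r),.095],V).round())
E
```

```text
2.05 [ 0.52309532 -0.063717    0.20578787] [-3.14138355e+00 -2.53382090e-03  2.84073187e+00]
[287. 178.]
[289. 227.]
[339. 227.]
[340. 178.]
```

View pics/w2.png

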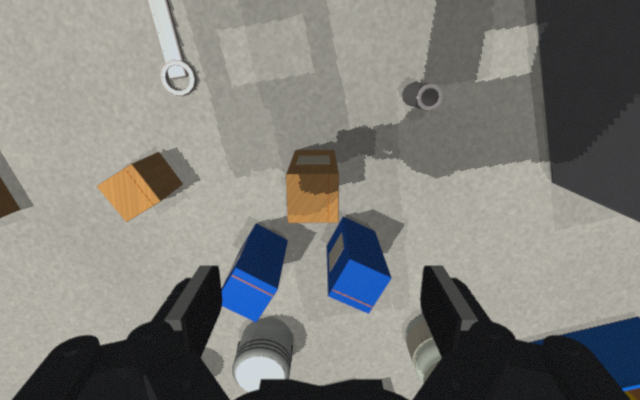

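The wrist view shows the carton top at columns 288–338, rows 172–222, square to the fingers and within 5 px of the prediction. The blue cartons are beyond it at (255,272) and (358,265), clear of the fingers.

```bash
python3 - <<'E'
from h import *
w=pickle.load(open('pics/w2.pkl','rb'));V=np.load('V.npy')
print(onz(w,313,197,.095,V).round(4),bot.sense()['ee_pos'].round(4))
E
```

```text
[ 0.5229 -0.0708  0.095 ] [ 0.5231 -0.063   0.2065]
```

send_rows --deltas '[{"grip":-1,"dp":[0,0,-0.02],"angular":[0,0,0]},{"grip":-1,"dp":[0,0,-0.02],"angular":[0,0,0]},{"grip":-1,"dp":[0,0,-0.02],"angular":[0,0,0]}]'

```text
t: 2.4
ee_pos: [0.5233, -0.0621, 0.1875]
ee_rot: [3.142, 0.0, 2.844]
force: [0.5, -0.2, -0.0]
grip_width: 0.0854
grip_force: 0.0
```

Commanded is effectively (0.523, −0.062, 0.187). Now I centre on (0.526, −0.072) and go down to z = 0.052.

send_rows --deltas '[{"grip":-1,"dp":[0.003,-0.01,-0.01],"angular":[0,0,0]},{"grip":-1,"dp":[0.003,-0.01,-0.04],"angular":[0,0,0]},{"grip":-1,"dp":[0.003,-0.01,-0.07],"angular":[0,0,0]},{"grip":-1,"dp":[0.003,-0.01,-0.095],"angular":[0,0,0]},{"grip":-1,"dp":[0.003,-0.01,-0.12],"angular":[0,0,0]},{"grip":-1,"dp":[0.003,-0.01,-0.135],"angular":[0,0,0]},{"grip":-1,"dp":[0.003,-0.01,-0.135],"angular":[0,0,0]}]'

```text
t: 3.1
ee_pos: [0.5256, -0.0732, 0.0502]
ee_rot: [-3.141, -0.003, 2.843]
force: [-1.2, -0.8, 0.0]
grip_width: 0.0852
grip_force: 0.0
```

send_rows --deltas '[{"grip":1,"dp":[0,0,0],"angular":[0,0,0]},{"grip":1,"dp":[0,0,0],"angular":[0,0,0]},{"grip":1,"dp":[0,0,0],"angular":[0,0,0]},{"grip":1,"dp":[0,0,0],"angular":[0,0,0]},{"grip":1,"dp":[0,0,0],"angular":[0,0,0]},{"grip":1,"dp":[0,0,0],"angular":[0,0,0]},{"grip":1,"dp":[0,0,0],"angular":[0,0,0]},{"grip":1,"dp":[0,0,0],"angular":[0,0,0]}]' --force 50

```text
t: 3.9
ee_pos: [0.5275, -0.0733, 0.053]
ee_rot: [3.141, 0.002, 2.843]
force: [-0.4, 0.3, 5.9]
grip_width: 0.0394
grip_force: 51.7
```

send_rows --deltas '[{"grip":1,"dp":[0,0,0.02],"angular":[0,0,0]},{"grip":1,"dp":[0,0,0.06],"angular":[0,0,0]},{"grip":1,"dp":[0,0,0.1],"angular":[0,0,0]},{"grip":1,"dp":[0,0,0.14],"angular":[0,0,0]},{"grip":1,"dp":[0,0,0.18],"angular":[0,0,0]},{"grip":1,"dp":[0,0,0.22],"angular":[0,0,0]},{"grip":1,"dp":[0,0,0.25],"angular":[0,0,0]},{"grip":1,"dp":[0,0,0.27],"angular":[0,0,0]}]'

```text
t: 4.7
ee_pos: [0.5269, -0.0732, 0.3246]
ee_rot: [3.141, 0.003, 2.843]
force: [0.8, 0.4, -2.3]
grip_width: 0.0394
grip_force: 51.2
```

send_rows --deltas '[{"grip":1,"dp":[0,0.02,0],"angular":[0,0,0.04]},{"grip":1,"dp":[0,0.06,0],"angular":[0,0,0.08]},{"grip":1,"dp":[0,0.1,0],"angular":[0,0,0.12]},{"grip":1,"dp":[0,0.14,0],"angular":[0,0,0.16]},{"grip":1,"dp":[0,0.18,0],"angular":[0,0,0.2]},{"grip":1,"dp":[-0.002,0.22,0],"angular":[0,0,0.24]},{"grip":1,"dp":[-0.004,0.26,0],"angular":[0,0,0.28]},{"grip":1,"dp":[-0.005,0.3,0],"angular":[0,0,0.28]}]'

```text
t: 5.5
ee_pos: [0.5207, 0.2283, 0.3217]
ee_rot: [-3.141, -0.001, 3.124]
force: [0.4, -0.6, -2.4]
grip_width: 0.0396
grip_force: 51.3
```

send_rows --deltas '[{"grip":1,"dp":[0,0.02,0],"angular":[0,0,0]},{"grip":1,"dp":[0,0.03,0],"angular":[0,0,0]},{"grip":1,"dp":[0,0.03,0],"angular":[0,0,0]},{"grip":1,"dp":[0,0.03,0],"angular":[0,0,0]}]'

```text
t: 5.9
ee_pos: [0.5214, 0.2559, 0.3216]
ee_rot: [-3.141, -0.001, 3.123]
force: [0.3, -0.6, -1.8]
grip_width: 0.0395
grip_force: 51.3
```

```bash
python3 - <<'E'
from h import *
a=take('scene','d')['img'];b=take('side','e')['img']
print({k:np.round(v,3) for k,v in bot.sense().items() if k in('t','ee_pos','ee_rot','grip_width','force')})
r=lambda i,x,y,w,h:cv2.resize(i[y:y+h,x:x+w],(400,400))[:,:,::-1]
cv2.imwrite('pics/f.png',np.hstack([r(a,320,30,180,180),r(b,190,0,180,180)]))
E
```

```text
{'t': np.float64(6.0), 'ee_pos': array([0.522, 0.256, 0.322]), 'ee_rot': array([-3.141, -0.   ,  3.121]), 'force': array([-0.284, -0.205, -2.398]), 'grip_width': np.float64(0.04)}
```

View pics/f.png

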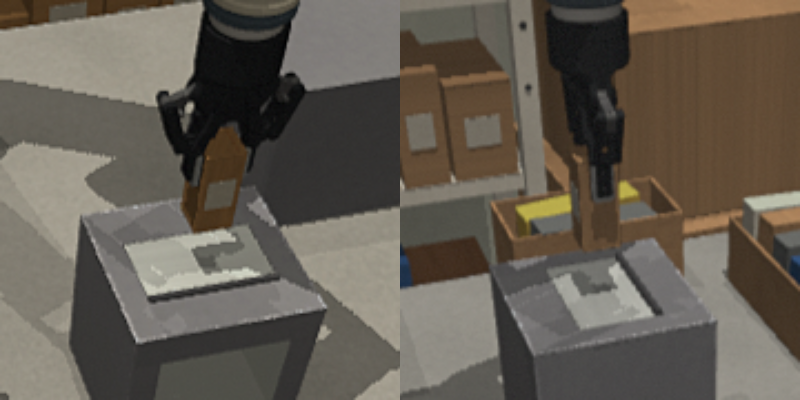

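The carton is held straight and centred above the flap, bottom about 60 mm over the lid, with 2.4 N of weight on the wrist. Now down through the flap.

send_rows --deltas '[{"grip":1,"dp":[0.001,0.002,-0.015],"angular":[0,0,0]},{"grip":1,"dp":[0.001,0.002,-0.03],"angular":[0,0,0]},{"grip":1,"dp":[0.001,0.002,-0.042],"angular":[0,0,0]},{"grip":1,"dp":[0.001,0.002,-0.052],"angular":[0,0,0]},{"grip":1,"dp":[0.001,0.002,-0.06],"angular":[0,0,0]},{"grip":1,"dp":[0.001,0.002,-0.068],"angular":[0,0,0]},{"grip":1,"dp":[0.001,0.002,-0.076],"angular":[0,0,0]},{"grip":1,"dp":[0.001,0.002,-0.084],"angular":[0,0,0]}]'

```text
t: 6.8
ee_pos: [0.5227, 0.259, 0.2375]
ee_rot: [3.141, 0.0, 3.123]
force: [-0.4, -0.4, -0.8]
grip_width: 0.0396
grip_force: 51.6
```

send_rows --deltas '[{"grip":1,"dp":[0,0,-0.009],"angular":[0,0,0]},{"grip":1,"dp":[0,0,-0.018],"angular":[0,0,0]},{"grip":1,"dp":[0,0,-0.027],"angular":[0,0,0]},{"grip":1,"dp":[0,0,-0.036],"angular":[0,0,0]},{"grip":1,"dp":[0,0,-0.045],"angular":[0,0,0]},{"grip":1,"dp":[0,0,-0.054],"angular":[0,0,0]},{"grip":1,"dp":[0,0,-0.062],"angular":[0,0,0]},{"grip":1,"dp":[0,0,-0.068],"angular":[0,0,0]}]'

```text
t: 7.6
ee_pos: [0.5225, 0.2587, 0.1689]
ee_rot: [-3.141, -0.001, 3.123]
force: [-0.6, -0.1, -2.0]
grip_width: 0.0394
grip_force: 51.4
```

```bash
python3 - <<'E'
from h import *
a=take('scene','g')['img'];b=take('side','i')['img']
print({k:np.round(v,3) for k,v in bot.sense().items() if k in('t','ee_pos','ee_rot','grip_width','force')})
r=lambda i,x,y,w,h:cv2.resize(i[y:y+h,x:x+w],(400,400))[:,:,::-1]
cv2.imwrite('pics/j.png',np.hstack([r(a,340,60,140,140),r(b,210,20,140,140)]))
E
```

```text
{'t': np.float64(7.7), 'ee_pos': array([0.522, 0.259, 0.169]), 'ee_rot': array([-3.141e+00, -2.000e-03,  3.123e+00]), 'force': array([-0.426, -0.062, -2.762]), 'grip_width': np.float64(0.039)}
```

View pics/j.png

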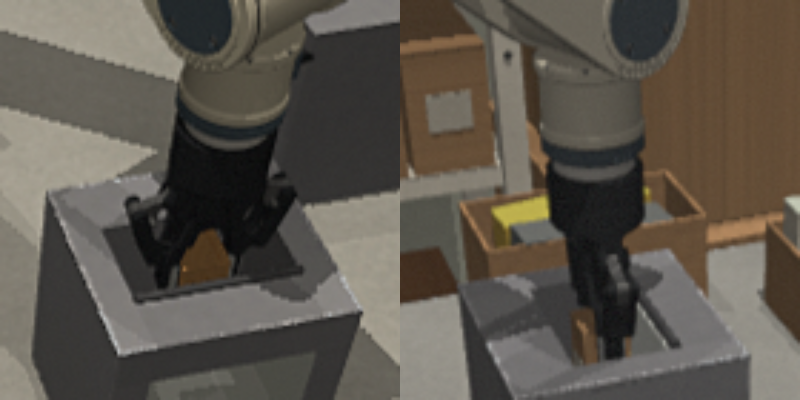

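The carton is held inside the opening with the flap swung down behind it, and no contact forces show. I'll release with a small opening, then withdraw.

send_rows --deltas '[{"grip":-0.3,"dp":[0,0,0],"angular":[0,0,0]},{"grip":-0.3,"dp":[0,0,0],"angular":[0,0,0]},{"grip":-0.3,"dp":[0,0,0],"angular":[0,0,0]},{"grip":-0.3,"dp":[0,0,0],"angular":[0,0,0]},{"grip":-0.3,"dp":[0,0,0],"angular":[0,0,0]}]'

```text
t: 8.2
ee_pos: [0.523, 0.259, 0.1703]
ee_rot: [3.141, 0.001, 3.123]
force: [0.1, 0.0, 2.1]
grip_width: 0.0555
grip_force: 0.7
```

send_rows --deltas '[{"grip":-0.3,"dp":[0,0,0.01],"angular":[0,0,0]},{"grip":-0.3,"dp":[0,0,0.03],"angular":[0,0,0]},{"grip":-0.3,"dp":[0,0,0.05],"angular":[0,0,0]},{"grip":-0.3,"dp":[0,0,0.07],"angular":[0,0,0]},{"grip":-0.3,"dp":[0,0,0.1],"angular":[0,0,0]},{"grip":-0.3,"dp":[0,0,0.13],"angular":[0,0,0]},{"grip":-0.3,"dp":[0,0,0.16],"angular":[0,0,0]},{"grip":-0.3,"dp":[0,0,0.18],"angular":[0,0,0]}]'

```text
t: 9.0
ee_pos: [0.5232, 0.259, 0.3531]
ee_rot: [3.14, 0.003, 3.123]
force: [1.0, 1.1, -0.0]
grip_width: 0.0555
grip_force: 0.0
```

send_rows --deltas '[{"grip":-0.3,"dp":[0,0,0],"angular":[0,0,0]},{"grip":-0.3,"dp":[0,0,0],"angular":[0,0,0]},{"grip":-0.3,"dp":[0,0,0],"angular":[0,0,0]},{"grip":-0.3,"dp":[0,0,0],"angular":[0,0,0]}]'

```text
t: 9.4
ee_pos: [0.5221, 0.2585, 0.3484]
ee_rot: [-3.14, -0.002, 3.123]
force: [0.7, 0.1, -0.3]
grip_width: 0.0555
grip_force: 0.0
```

```bash
python3 - <<'E'
from h import *
a=take('scene','k')['img'];b=take('side','l')['img']
print({k:np.round(v,3) for k,v in bot.sense().items() if k in('t','ee_pos','grip_width','force')})
r=lambda i,x,y,w,h:cv2.resize(i[y:y+h,x:x+w],(400,400))[:,:,::-1]
cv2.imwrite('pics/m.png',np.hstack([cv2.resize(a[80:260,180:480],(450,270))[:,:,::-1],cv2.resize(b[80:260,200:400],(300,270))[:,:,::-1]]))
E
```

```text
{'t': np.float64(9.5), 'ee_pos': array([0.522, 0.259, 0.349]), 'force': array([-0.855, -0.66 , -0.031]), 'grip_width': np.float64(0.056)}
```

View pics/m.png

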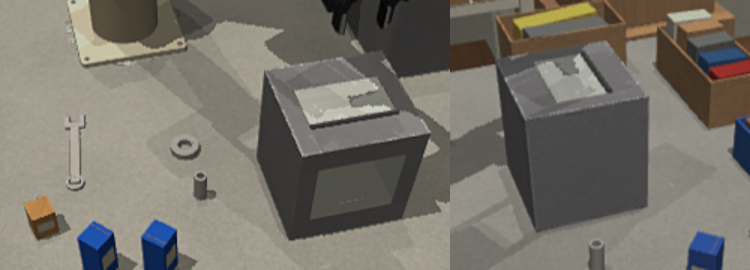

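The flap is closed flush at (348,100) in the left half of the picture, the gripper is clear, and the short and blue cartons haven't moved. One numeric check of the window, then I hand in.

```bash
python3 - <<'E'
from h import *
a=cv2.imread('pics/a.png').astype(int);k=cv2.imread('pics/k.png').astype(int)
d=(k-a)[185:225,390:450]; rb=(k[...,2]-k[...,0])[185:225,390:450]; rb0=(a[...,2]-a[...,0])[185:225,390:450]
print(rb0.max(),rb.max(),(rb>rb0+8).sum(),np.argwhere(rb>rb0+8).mean(0)+[185,390])
print(bot.hand_in())
E
```

```text
13 26 21 [194.         395.85714286]
the job is handed in; nothing more can be done
None
```

The tall carton was held while it pushed the flap open and was let go about 95 mm below the lid. The flap then shut behind it, the short and blue cartons were left alone, and I handed the job in at about 9.5 s. I didn't clearly see the carton through the box's window.

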